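# Count out four optical posts on the tilting counting board

### The arm

A 7-joint arm with a two-finger parallel gripper is mounted at the origin on a cart in front of the work surface, level with it; the furniture and walls round the work are solid. World frame = base frame: x ahead of the robot, y to its left, z up, the work surface at z = 0. Lengths are in m, angles in rad, forces in N, time in s.
With the tool pointing down it reaches from about 0.35 to 0.9 m from the base axis. Payload 19.9 kg.
Tool frame: the origin (TCP) lies midway between the tips of the shut fingers; the grasp point (between the pads) lies 19 mm behind it (grip_depth is the distance from the TCP to the grasp point, in m); z points along the fingers, y is the line along which they close (so a half turn about z gives the same grasp; the last joint's range is limited). The gripper opens to 85 mm and grips with 20 to 120 N. Pads are 22 mm wide; open, the fingers measure 114 mm over their backs; the gripper's body (76 mm by 85 mm) begins 54 mm behind the grasp point. The pads swing forward as they close: fully open they stand 13 mm farther back than shut.
Start: joints at [-1.23, 0.417, -0.01, 1.614, 0.005, 1.111, -0.053], TCP at [0.233, 0.58, 0.231] pointing down, gripper open.
Joint ranges: [-2.81, 2.81], [-0.39, 2.02], [-1.27, 1.25], [0.06, 2.57], [-1.19, 4.33], [0.19, 2], [-2.82, 2.82]. Speed limits (rad/s): [1.89, 1.89, 2.39, 2.39, 3.01, 3.01, 3.01].

### API

Orientations are given as a 3x3 rotation matrix whose columns are the frame's x, y, z axes.
In Python, from workcell import observe, capture, camera_info, job_done, outline_of, pinpoint, grip_depth gives the robot as it stands.
- The arm moves only by the tool send_rows, never from a script. Its arguments are lists of equal length, an entry for each row: "hand": the opening, from 0 (shut) to 1 (fully open); "offset": the shift along the tool's x, y, z scaled (see below), a list of three; "yaw": the turn about the tool's z scaled (see below). In form: {"hand": [hand, ...], "offset": [[dx, dy, dz], ...], "yaw": [yaw, ...]}. A call has 1 to 12 rows; each row is the pose to reach, as a shift and turn from the pose commanded when the call began, along the tool's axes at that moment; what a row does not reach only later rows make up. The controller multiplies each number of a shift by 20 cm and each number of a turn by 120 degrees. A row lasts 1/10 s, in which the tool goes at most 50 mm and 8.59 degrees, less where a joint would pass 70% of its speed; a pose out of reach is approached as far as the arm can. A call with a number of a shift or a turn outside -1 to 1 is refused whole. A call with a gripper value outside its range is refused whole. The fingers move at their own pace and stop on an object; "newtons" is the grip in N (left out, the last holds). Time passes only in rows, so rows that repeat a pose let the fingers close. It gives the time, the measured TCP pose, the force, the opening and the grip force at its end, in the units of the state.
- observe(): the state, without advancing time (a new reading comes with each control period).
- capture(name): name is "scene" or "top" or "wrist"; returns (picture, depth): 400x640x3 uint8, blue, green, red; 400x640 float32, m along the optical axis (not along the pixel's ray), 0 where there is no reading.
- camera_info(name): a dict with "mtx" (3x3 intrinsics, pixels), "distortion" ([k1, k2, p1, p2, k3] as OpenCV has them; the pictures are not rectified), "origin" and "attitude" of the camera in the world. Camera axes: x right, y down, z forward; pixel columns grow to the right and rows downward; lengths in m; the calibration is good to about 2 mm. A picture is of the moment at which its call begins: read the wrist's pose just before it. camera_info takes no time and is no camera call; for the wrist camera it gives the pose at the moment of the call.
- job_done(): hands the job in; it is judged then, once.
Trained networks look in the newest picture that a camera, given by its name, has taken for a name from the list of things; names that differ only in an ending like _2 or _b are one class to them, and where a whole thing is asked for, a point or a joint stands for the part that bears it (a point fixed in the world has none). Each returns a list of dicts, best first, with "score" (0 to 1); they miss things now and then, are a little off and sometimes report something else, mostly with a low value. They report only what shows in the picture. A call takes as long as a camera call.
- outline_of(name, camera): "pixels" (400x640 bool, what is visible of it) and "location" ([row, column] in pixels, amid what is visible of it).
- pinpoint(name, camera): "location" ([row, column] in pixels: a listed point, or the origin of a listed thing).
The state is a dict: "clock": time; "joints": joint angles; "qvel": joint speeds; "joint_efforts": joint torques, N m; "tcp_pos": TCP position; "orientation": TCP orientation; "ft_force": force on the tool from outside, world axes, zero at the start; "torque": the same for the moment, N m; "finger_gap": finger opening in m; "grasp_force": force on a finger pad.
Only numpy, scipy, OpenCV 4.12 (cv2) and the standard library are available. Lean on these libraries where they do the work, as an engineer would, in place of code of your own. Each camera call takes 0.05 s, during which the arm holds its last target. There are 200 camera calls.

### The job

Count out a set of four posts with the counting board: press down the tab at its far end until the board is right over on its far stop, so that the posts roll out of the channel and fill the four pockets, then press the tab at the channel end right down again so that the two spare posts roll back into the channel. With the board down, turn the T-bar latch clockwise past its click to lock it; let the posts run by themselves without touching them with the gripper, and leave the other things on the table where they are.

Things in the scene. Friction and masses are not known exactly. Their poses are not given: they have to be found in the camera images.
- pivot (a point): middle of the board's pivot axis, 78 mm above the table, on the fixed aluminium stand (base plate 290 x 124 x 10 mm; two cheeks 100 mm high outside the board carry the pivot). x axis = pivot axis (away from the robot, give or take 9 degrees), y = along the board from the latch and channel end (the robot's right) to the far end (the robot's left), z up.
- board (a joint): tilt of the grey counting board about the pivot, rad: 0 = channel end down on its stop (deck sloping 0.40 rad to the channel), 0.40 = level, 0.80 = far end down on its stop. The pivot is a friction hinge: the board stays where it is left; 3 to 7 N pressed down on a tab moves it.
- deck (a point): middle of the deck, 12 mm above the pivot; the frame tilts with the board: y along the deck to the far end, z out of it. The board is an open tray, inside 84 mm across and 236 mm long (y -118 to +118), walls 5 mm thick, 18 mm above the deck. y -118 to -27 is the channel (plain, dark liner), then four pockets lie across the board, y +68 to +118 is a plain run-out.
- tab_channel (a point): on the upper face of the ribbed steel press tab on the channel end: 50 mm across, 4 mm thick, free for 40 mm outside the wall; the point is 20 mm from its outer edge, 156 mm from the pivot. Bent so that it is level when this end is down (then 35 mm above the table); when this end is up it slopes 0.8 rad, outer edge up, point 155 mm above the table.
- tab_far (a point): the same on the far end of the board (level at joint 0.80, sloping 0.8 rad with the outer edge up at joint 0).
- latch (a joint): turn latch, rad: 0 = open (tongue points to the robot, clear of the board), 1.40 = locked (tongue points along the board, over the channel tab). Turns clockwise seen from above. A spring plunger resists with up to 0.08 N m until about 0.70, then clicks it on to the end by itself. The tongue passes over the tab (1.5 mm clear) only when the board is right down at the channel end.
- latch_grip (a point): on the upright axis of the latch, 200 mm from the pivot past the channel end, 75 mm above the table: in the upper half of its black T-bar, 58 mm long, 12 mm thick, from 57 to 87 mm above the table. The bar lies along the tongue. A round hub of 22 mm diameter and the spring plunger are below the bar.
- latch_tongue (a point): near the end of the flat steel latch tongue (18 mm wide, 5 mm thick), 52 mm from the latch axis; the direction from point latch_grip to here is the direction of tongue and T-bar.
- post_holder: black post holder 50 x 54 x 61 mm standing beyond the far end; bystander.
- mirror_mount: black mirror mount 46 x 38 x 46 mm standing beyond the latch; bystander.
- screw_tin: round tin 66 mm across, 27 mm high, on the left; bystander.
- fork_clamp: flat black fork clamp 62 x 28 x 10 mm, on the left; bystander.
- laser_goggles: goggles 131 x 154 x 44 mm on the right; bystander.
- tape_roll: roll of tape 58 mm across, 19 mm high, on the right; bystander.
- pocket_1 (a point): where the robot-side end of a post lies (centre of its end face, 37.5 mm off the board's middle line) when it is seated in pocket 1: a slot right across the board, 14.6 mm wide, 13.2 mm deep with dark floor, at y = -20 mm of the deck frame; a seated post is flush with the deck, and others roll over it once the deck slopes more than about 0.2 rad. A post on plain deck rolls at the least slope.
- pocket_2 (a point): where the robot-side end of a post lies (centre of its end face, 37.5 mm off the board's middle line) when it is seated in pocket 2: a slot right across the board, 14.6 mm wide, 13.2 mm deep with dark floor, at y = +7 mm of the deck frame.
- pocket_3 (a point): where the robot-side end of a post lies (centre of its end face, 37.5 mm off the board's middle line) when it is seated in pocket 3: a slot right across the board, 14.6 mm wide, 13.2 mm deep with dark floor, at y = +34 mm of the deck frame.
- pocket_4 (a point): where the robot-side end of a post lies (centre of its end face, 37.5 mm off the board's middle line) when it is seated in pocket 4: a slot right across the board, 14.6 mm wide, 13.2 mm deep with dark floor, at y = +61 mm of the deck frame.
- post_1: one of six equal plain steel posts, 12.7 mm diameter, 75 mm long (78 with its black stud), 60 to 84 g, lying across the board, all side by side in the channel at the start. Origin at the centre of its robot-side end face, z axis along the post, away from the robot.
- post_2: one of six equal plain steel posts, 12.7 mm diameter, 75 mm long (78 with its black stud), 60 to 84 g, lying across the board, all side by side in the channel at the start. Origin at the centre of its robot-side end face, z axis along the post, away from the robot.
- post_3: one of six equal plain steel posts, 12.7 mm diameter, 75 mm long (78 with its black stud), 60 to 84 g, lying across the board, all side by side in the channel at the start. Origin at the centre of its robot-side end face, z axis along the post, away from the robot.
- post_4: one of six equal plain steel posts, 12.7 mm diameter, 75 mm long (78 with its black stud), 60 to 84 g, lying across the board, all side by side in the channel at the start. Origin at the centre of its robot-side end face, z axis along the post, away from the robot.
- post_5: one of six equal plain steel posts, 12.7 mm diameter, 75 mm long (78 with its black stud), 60 to 84 g, lying across the board, all side by side in the channel at the start. Origin at the centre of its robot-side end face, z axis along the post, away from the robot.
- post_6: one of six equal plain steel posts, 12.7 mm diameter, 75 mm long (78 with its black stud), 60 to 84 g, lying across the board, all side by side in the channel at the start. Origin at the centre of its robot-side end face, z axis along the post, away from the robot.

How it is judged:
On the way, in this order (a step that is already met when the one before it is completed fails the run):
1. the board has been tipped over to its far stop (value of joint board above 0.72 rad), for 0.2 s.
2. the board is down at the channel end again, with a post in each pocket and the two spare posts in the channel (value of joint board below 0.05 rad and distance between any of post_1, post_2, post_3, post_4, post_5, post_6 and pocket_1 below 0.009 m and distance between any of post_1, post_2, post_3, post_4, post_5, post_6 and pocket_2 below 0.009 m and distance between any of post_1, post_2, post_3, post_4, post_5, post_6 and pocket_3 below 0.009 m and distance between any of post_1, post_2, post_3, post_4, post_5, post_6 and pocket_4 below 0.009 m and (y of post_1 in the frame of deck below -0.036 m or z of post_1 in the frame of deck below -0.004 m) and (y of post_2 in the frame of deck below -0.036 m or z of post_2 in the frame of deck below -0.004 m) and (y of post_3 in the frame of deck below -0.036 m or z of post_3 in the frame of deck below -0.004 m) and (y of post_4 in the frame of deck below -0.036 m or z of post_4 in the frame of deck below -0.004 m) and (y of post_5 in the frame of deck below -0.036 m or z of post_5 in the frame of deck below -0.004 m) and (y of post_6 in the frame of deck below -0.036 m or z of post_6 in the frame of deck below -0.004 m)), for 0.2 s.
3. the latch has clicked over to locked (value of joint latch above 1.2 rad and value of joint board below 0.05 rad), for 0.2 s.
At the end, for the whole second after the job is handed in: The board is down at the channel end (joint below 0.05 rad), the latch is locked (joint above 1.2 rad), each of the four pockets holds a post (its end within 9 mm of the pocket's point), the two spare posts lie on the deck in the channel, and the posts are at rest (all of step 3 and distance between any of post_1, post_2, post_3, post_4, post_5, post_6 and pocket_1 below 0.009 m and distance between any of post_1, post_2, post_3, post_4, post_5, post_6 and pocket_2 below 0.009 m and distance between any of post_1, post_2, post_3, post_4, post_5, post_6 and pocket_3 below 0.009 m and distance between any of post_1, post_2, post_3, post_4, post_5, post_6 and pocket_4 below 0.009 m and (y of post_1 in the frame of deck below -0.036 m or z of post_1 in the frame of deck below -0.004 m) and (y of post_2 in the frame of deck below -0.036 m or z of post_2 in the frame of deck below -0.004 m) and (y of post_3 in the frame of deck below -0.036 m or z of post_3 in the frame of deck below -0.004 m) and (y of post_4 in the frame of deck below -0.036 m or z of post_4 in the frame of deck below -0.004 m) and (y of post_5 in the frame of deck below -0.036 m or z of post_5 in the frame of deck below -0.004 m) and (y of post_6 in the frame of deck below -0.036 m or z of post_6 in the frame of deck below -0.004 m) and linear speed of each of post_1, post_2, post_3, post_4, post_5, post_6 below 0.02 m/s); the robot touches nothing.
It fails at once if a post has left the board (height (world z) of any of post_1, post_2, post_3, post_4, post_5, post_6 below 0.025 m).
It fails at once if the gripper has touched a post (contact force between any of post_1, post_2, post_3, post_4, post_5, post_6 and the fingers above 1 N).
It fails at once if a bystander has been shifted by more than 20 mm or tipped (distance of any of post_holder, mirror_mount, screw_tin, fork_clamp, laser_goggles, tape_roll from where it was at the start of the episode above 0.02 m or angle between any of post_holder, mirror_mount, screw_tin, fork_clamp, laser_goggles, tape_roll's own z axis and vertical above 0.3 rad).
It also fails if it takes over 67 s, if anything falls off the work surface, if the arm or the gripper's body presses on something with over 40 N, if the wrist force passes 120 N, or if a joint passes its speed limit or range.

## Working session

There is one attempt and no reset: what is moved stays moved. The work goes in short steps, Python scripts to look and compute and a tool call to move; the robot and the scene stay as the last step left them, time stands still between calls to the robot, and variables do not carry over. Pictures are saved under pics/ and viewed, at most 10 in all, crops included, and the job is handed in when it is done.

Besides the shell and the picture viewer there is one more tool, called after "Call:" by a JSON object that holds its "method" and its "body". send_rows: Moves the arm, as the interface text tells. Its arguments: {"type":"object","properties":{"hand":{"type":"array","items":{"type":"number"}},"offset":{"type":"array","items":{"type":"array","items":{"type":"number"}}},"yaw":{"type":"array","items":{"type":"number"}},"newtons":{"type":"number"}},"required":["hand","offset","yaw"]}

```bash
mkdir -p pics; cat > h.py <<'E'
import numpy as np, cv2
from workcell import *
def world(cam,rc,depth,z=None):
    i=camera_info(cam);K=np.array(i['mtx']);D=np.array(i['distortion'])
    r,c=rc
    p=cv2.undistortPoints(np.array([[[c,r]]],float),K,D)[0,0]
    R=np.array(i['attitude']);o=np.array(i['origin'])
    ray=R@np.array([p[0],p[1],1])
    if z is not None: return o+ray*(z-o[2])/ray[2]
    r,c=int(round(r)),int(round(c)); w=depth[max(r-2,0):r+3,max(c-2,0):c+3]; w=w[w>0]
    return o+ray*np.median(w) if len(w) else None
E
python3 - <<'E'
from h import *
np.set_printoptions(precision=4,suppress=True)
s=observe();print(s['clock'],s['tcp_pos'],s['orientation'],s['ft_force'],s['finger_gap'],grip_depth)
for cam in ['top','scene']:
    im,d=capture(cam);cv2.imwrite(f'pics/{cam}0.png',im)
    print(cam,camera_info(cam)['origin'])
    for n in ['pivot','tab_channel','tab_far','latch_grip','latch_tongue','pocket_1','pocket_4','post_holder','mirror_mount']:
        r=pinpoint(n,cam)
        for q in r[:2]: print(n,round(q['score'],2),np.round(q['location'],1),world(cam,q['location'],d))
E
```

```text
0.0 [0.2327 0.5797 0.2307] [[-0.928   0.3726 -0.0004]
 [ 0.3726  0.928  -0.0012]
 [-0.0001 -0.0012 -1.    ]] [ 0.4193 -0.3649  0.1746] 0.08511131712155194 0.0187
top [ 0.1199 -0.0749  1.6631]
pivot 0.62 [198.7 317.4] [ 0.4831 -0.087   0.0805]
tab_far 0.73 [204.2 275.6] [0.4504 0.0528 0.1614]
tab_far 0.51 [212.8 374. ] [ 0.4416 -0.2924  0.0012]
latch_grip 0.6 [197.3 372.1] [ 0.485  -0.2806  0.0662]
latch_tongue 0.55 [211.  370.1] [ 0.4478 -0.278   0.006 ]
latch_tongue 0.26 [208.2 347.2] [ 0.4496 -0.1911  0.0612]
pocket_1 0.86 [216.1 302.7] [ 0.4158 -0.0348  0.1168]
pocket_1 0.81 [213.1 311.7] [ 0.4293 -0.0655  0.0959]
pocket_4 0.86 [216.1 302.7] [ 0.4158 -0.0348  0.1168]
pocket_4 0.81 [213.1 311.7] [ 0.4293 -0.0655  0.0959]
post_holder 0.72 [212.7 255.2] [0.4455 0.1342 0.0548]
post_holder 0.44 [194.4 406.4] [ 0.4975 -0.4075  0.0406]
mirror_mount 0.64 [195.9 402.8] [ 0.4971 -0.3983  0.02  ]
scene [-0.2009  1.175   1.6156]
pivot 0.55 [211.6 325.5] [0.1927 0.4032 0.6814]
tab_channel 0.93 [193.3 334.6] [ 0.4822 -0.2532  0.0324]
tab_far 0.95 [224.4 311.8] [0.214  0.4389 0.6555]
latch_grip 0.48 [183.3 339.8] [ 0.4723 -0.2838  0.0741]
latch_tongue 0.68 [190.3 346.5] [0.1649 0.3389 0.7159]
pocket_1 0.73 [219.3 320. ] [0.1977 0.4242 0.6694]
pocket_1 0.66 [213.3 328.6] [0.1817 0.407  0.6841]
pocket_4 0.73 [219.3 320. ] [0.1977 0.4242 0.6694]
pocket_4 0.66 [213.3 328.6] [0.1817 0.407  0.6841]
post_holder 0.67 [204.4 337.7] [0.1691 0.3807 0.6993]
mirror_mount 0.46 [174.2 343. ] [ 0.5125 -0.4033  0.0151]
```

```bash
python3 - <<'E'
import cv2
a=cv2.imread('pics/top0.png')[140:270,220:440];b=cv2.imread('pics/scene0.png')[140:270,240:460]
f=lambda i:cv2.resize(i,None,fx=3.5,fy=3.5,interpolation=cv2.INTER_CUBIC)[:,:770]
import numpy as np
cv2.imwrite('pics/c0.png',cv2.resize(np.vstack([f(a),f(b)]),(507,600)) if 0 else cv2.resize(np.vstack([f(a),f(b)]),(500,590)))
E
```

```text
(no output)
```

View pics/c0.png

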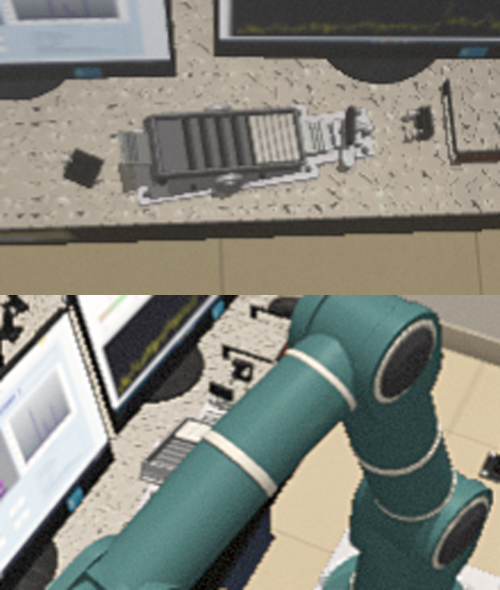

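Call:
{"method": "send_rows", "body": {"hand": [0, 0, 0, 0, 0, 0], "offset": [[-0.73, -0.84, -0.32], [-0.73, -0.84, -0.32], [-0.73, -0.84, -0.32], [-0.73, -0.84, -0.32], [-0.73, -0.84, -0.32], [-0.73, -0.84, -0.32]], "yaw": [0, 0, 0, 0, 0, 0]}}

```text
clock: 1.6
tcp_pos: [0.3078, 0.3666, 0.297]
orientation: [[-0.926, 0.377, 0.002], [0.377, 0.926, 0.002], [-0.001, 0.002, -1.0]]
ft_force: [-0.3, 0.5, 0.5]
finger_gap: 0.0001
grasp_force: 0.0
```

Call:
{"method": "send_rows", "body": {"hand": [0, 0, 0, 0, 0, 0], "offset": [[-0.73, -0.84, -0.32], [-0.73, -0.84, -0.32], [-0.73, -0.84, -0.32], [-0.73, -0.84, -0.32], [-0.73, -0.84, -0.32], [-0.73, -0.84, -0.32]], "yaw": [0, 0, 0, 0, 0, 0]}}

```text
clock: 2.2
tcp_pos: [0.3801, 0.1565, 0.3607]
orientation: [[-0.926, 0.377, 0.002], [0.377, 0.926, 0.001], [-0.001, 0.002, -1.0]]
ft_force: [-0.5, 0.5, 0.7]
finger_gap: -0.0002
grasp_force: 0.0
```

Call:
{"method": "send_rows", "body": {"hand": [0, 0, 0, 0, 0, 0, 0, 0, 0], "offset": [[-0.73, -0.84, -0.32], [-0.73, -0.84, -0.32], [-0.73, -0.84, -0.32], [-0.73, -0.84, -0.32], [-0.73, -0.84, -0.32], [-0.73, -0.84, -0.32], [-0.73, -0.84, -0.32], [-0.73, -0.84, -0.32], [-0.73, -0.84, -0.32]], "yaw": [0.517, 0.517, 0.517, 0.517, 0.517, 0.517, 0.517, 0.517, 0.517]}}

```text
clock: 3.1
tcp_pos: [0.4518, -0.05, 0.4231]
orientation: [[-0.107, 0.994, -0.0], [0.994, 0.107, -0.0], [-0.0, -0.0, -1.0]]
ft_force: [-0.5, 0.8, -0.6]
finger_gap: 0.0002
grasp_force: 0.0
```

```bash
cat > look.py <<'E'
from h import *
import sys
np.set_printoptions(precision=4,suppress=True)
s=observe();print(s['clock'],s['tcp_pos'],s['orientation'],s['joints'],s['ft_force'],s['finger_gap'])
im,d=capture('wrist');cv2.imwrite(f'pics/w{sys.argv[1]}.png',im)
i=camera_info('wrist');print(i['origin'],i['attitude'])
for n in sys.argv[2:]:
    for q in pinpoint(n,'wrist')[:3]: print(n,round(q['score'],2),np.round(q['location'],1),world('wrist',q['location'],d))
E
python3 look.py 1 tab_channel tab_far latch_grip latch_tongue pivot pocket_1 pocket_4 post_1
```

```text
3.1 [ 0.4518 -0.05    0.4231] [[-0.1065  0.9943 -0.0003]
 [ 0.9943  0.1065 -0.0003]
 [-0.0003 -0.0004 -1.    ]] [-0.5233 -0.0482  0.5464  1.738   0.0256  1.4452  0.1261] [-0.4755  0.7766 -0.5838] 0.00015674256780143944
[0.4436 0.0313 0.567 ] [[ 0.9942  0.1023  0.034 ]
 [ 0.1078 -0.9422 -0.3172]
 [-0.0004  0.319  -0.9478]]
tab_channel 0.69 [250.4 332.3] [ 0.4838 -0.2364  0.0374]
latch_grip 0.73 [234.1 308.9] [ 0.4413 -0.2058  0.0483]
pivot 0.76 [172.5 332.1] [ 0.4659 -0.0906  0.0806]
pocket_1 0.91 [185.8 310.2] [ 0.436  -0.1172  0.0697]
pocket_1 0.8 [137.8 304.5] [ 0.4227 -0.0419  0.1007]
pocket_1 0.74 [155.4 305.7] [ 0.426  -0.0677  0.0905]
pocket_4 0.91 [185.8 310.2] [ 0.436  -0.1173  0.0697]
pocket_4 0.8 [137.8 304.5] [ 0.4227 -0.042   0.1008]
pocket_4 0.74 [155.4 305.7] [ 0.426  -0.0677  0.0905]
post_1 0.85 [205.8 311.3] [ 0.4406 -0.1438  0.0837]
post_1 0.7 [217.  308.1] [ 0.4373 -0.1703  0.0631]
post_1 0.6 [233.3 311. ] [ 0.4444 -0.1998  0.0583]
```

View pics/w1.png

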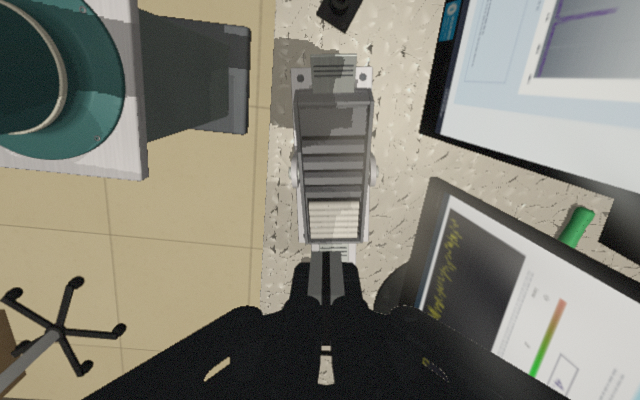

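```bash
cat > tab.py <<'E'
from h import *
np.set_printoptions(precision=4,suppress=True)
im,d=capture('wrist')
i=camera_info('wrist');K=np.array(i['mtx']);D=np.array(i['distortion']);R=np.array(i['attitude']);o=np.array(i['origin'])
rr,cc=np.mgrid[0:400,0:640]
p=cv2.undistortPoints(np.stack([cc.ravel(),rr.ravel()],1)[:,None].astype(float),K,D)[:,0]
P=(np.c_[p,np.ones(len(p))]*d.ravel()[:,None])@R.T+o
P=P.reshape(400,640,3);np.save('P.npy',P)
for n in ['tab_far','tab_channel','board','latch','post_holder']:
    for q in outline_of(n,'wrist')[:1]:
        m=q['pixels'];X=P[m];rs,cs=np.where(m)
        print(n,q['score'],q['location'],rs.min(),rs.max(),cs.min(),cs.max(),np.median(X,0),X.min(0),X.max(0))
for r in range(48,100,4): print(r,[f'{P[r,c,0]:.3f},{P[r,c,1]:.3f},{P[r,c,2]:.3f}' for c in (298,305,313,322,333,345,355,362,370)])
r=150
E
python3 tab.py
```

```text
tab_far 0.8 [138.7, 332.5] 52 261 293 374 [ 0.4605 -0.0371  0.1173] [ 0.4072 -0.2562  0.0002] [0.537  0.0783 0.5672]
board 0.66 [139.6, 334.2] 53 261 293 374 [ 0.4607 -0.0381  0.1166] [ 0.3959 -0.2636  0.    ] [0.5349 0.0634 0.5672]
latch 0.67 [139.4, 330.9] 51 261 293 374 [ 0.4608 -0.0375  0.1158] [ 0.3958 -0.2562 -0.0014] [0.537  0.0788 0.5672]
post_holder 0.92 [7.7, 342.8] 0 32 316 361 [0.4522 0.1248 0.0117] [ 0.4188  0.0305 -0.0012] [0.482  0.1456 0.5672]
48 ['0.397,0.075,0.001', '0.407,0.076,0.002', '0.420,0.077,0.004', '0.433,0.079,0.003', '0.449,0.080,0.002', '0.467,0.082,0.002', '0.482,0.084,0.002', '0.493,0.085,0.001', '0.504,0.086,0.002']
52 ['0.398,0.069,0.003', '0.408,0.070,0.003', '0.420,0.072,0.001', '0.433,0.073,0.002', '0.450,0.075,0.002', '0.468,0.077,0.001', '0.471,0.064,0.169', '0.493,0.080,-0.000', '0.505,0.081,0.002']
56 ['0.398,0.064,0.001', '0.408,0.065,0.002', '0.427,0.056,0.169', '0.437,0.057,0.170', '0.448,0.058,0.170', '0.461,0.059,0.170', '0.472,0.060,0.169', '0.494,0.074,0.001', '0.506,0.075,0.001']
60 ['0.398,0.058,-0.001', '0.409,0.060,0.000', '0.428,0.
[... 1175 characters left out ...]
39,0.029,0.141', '0.452,0.030,0.140', '0.466,0.031,0.141', '0.488,0.033,0.012', '0.499,0.034,0.013', '0.511,0.036,0.012']
88 ['0.410,0.021,0.121', '0.419,0.022,0.123', '0.429,0.023,0.135', '0.440,0.024,0.136', '0.453,0.026,0.137', '0.467,0.027,0.136', '0.480,0.028,0.125', '0.488,0.029,0.123', '0.498,0.030,0.124']
92 ['0.411,0.016,0.129', '0.420,0.017,0.132', '0.430,0.018,0.133', '0.440,0.020,0.134', '0.453,0.021,0.133', '0.468,0.023,0.135', '0.479,0.024,0.136', '0.488,0.025,0.134', '0.497,0.026,0.136']
96 ['0.413,0.012,0.141', '0.421,0.013,0.141', '0.430,0.014,0.143', '0.441,0.015,0.143', '0.454,0.017,0.145', '0.468,0.018,0.143', '0.479,0.020,0.145', '0.487,0.020,0.144', '0.497,0.021,0.144']
```

Call:
{"method": "send_rows", "body": {"hand": [0, 0, 0, 0, 0, 0, 0], "offset": [[0.445, 0.045, 0.95], [0.445, 0.045, 0.95], [0.445, 0.045, 0.95], [0.445, 0.045, 0.95], [0.445, 0.045, 0.95], [0.445, 0.045, 0.95], [0.445, 0.045, 0.95]], "yaw": [0, 0, 0, 0, 0, 0, 0]}}

```text
clock: 4.55
tcp_pos: [0.452, 0.0378, 0.2349]
orientation: [[-0.105, 0.994, 0.002], [0.994, 0.105, 0.0], [-0.0, 0.002, -1.0]]
ft_force: [0.0, -0.9, 0.7]
finger_gap: -0.0001
grasp_force: 0.0
```

Call:
{"method": "send_rows", "body": {"hand": [0, 0, 0, 0, 0], "offset": [[0, 0, 0.15], [0, 0, 0.25], [0, 0, 0.34], [0, 0, 0.34], [0, 0, 0.34]], "yaw": [0, 0, 0, 0, 0]}}

```text
clock: 5.05
tcp_pos: [0.452, 0.038, 0.1669]
orientation: [[-0.105, 0.994, 0.002], [0.994, 0.105, 0.0], [0.0, 0.002, -1.0]]
ft_force: [0.4, 0.5, 0.2]
finger_gap: -0.0002
grasp_force: 0.0
```

Call:
{"method": "send_rows", "body": {"hand": [0, 0, 0, 0, 0, 0, 0, 0, 0, 0, 0, 0], "offset": [[0, 0, 0.03], [0.018, 0, 0.06], [0.035, 0, 0.09], [0.044, 0, 0.117], [0.054, 0, 0.143], [0.063, 0, 0.17], [0.07, 0, 0.197], [0.077, 0, 0.223], [0.083, 0, 0.25], [0.087, 0, 0.277], [0.092, 0, 0.303], [0.096, 0, 0.33]], "yaw": [0, 0, 0, 0, 0, 0, 0, 0, 0, 0, 0, 0]}}

```text
clock: 6.25
tcp_pos: [0.4491, 0.0582, 0.0991]
orientation: [[-0.106, 0.994, 0.0], [0.994, 0.106, 0.0], [0.0, 0.0, -1.0]]
ft_force: [-0.2, 0.9, 5.1]
finger_gap: 0.0001
grasp_force: 2.3
```

```bash
python3 look.py 2 tab_far pocket_1 post_1
```

```text
6.25 [0.4491 0.0582 0.0991] [[-0.1065  0.9943  0.0003]
 [ 0.9943  0.1065  0.0004]
 [ 0.0004  0.0003 -1.    ]] [-0.5581  0.3263  0.4176  2.1525 -0.204   0.6991  0.1035] [-0.2424  0.8797  5.1234] 0.00010770035585388563
[0.4408 0.1396 0.2423] [[ 0.9943  0.1009  0.0334]
 [ 0.1062 -0.9425 -0.3169]
 [-0.0005  0.3186 -0.9479]]
tab_far 0.6 [253.  323.7] [0.4474 0.0686 0.1058]
```

View pics/w2.png

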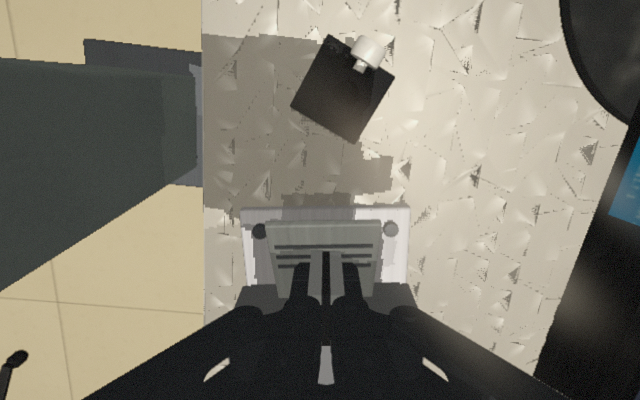

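Call:
{"method": "send_rows", "body": {"hand": [0, 0, 0, 0, 0, 0, 0, 0, 0, 0, 0, 0], "offset": [[0, 0, 0.02], [0, 0, 0.04], [0.005, 0, 0.06], [0.005, 0, 0.08], [0.005, 0, 0.1], [0.005, 0, 0.12], [0.003, 0, 0.14], [0.003, 0, 0.16], [0, 0, 0.18], [0, 0, 0.2], [-0.003, 0, 0.22], [-0.007, 0, 0.24]], "yaw": [0, 0, 0, 0, 0, 0, 0, 0, 0, 0, 0, 0]}}

```text
clock: 7.65
tcp_pos: [0.4492, 0.0563, 0.051]
orientation: [[-0.106, 0.994, -0.0], [0.994, 0.106, -0.0], [-0.0, -0.0, -1.0]]
ft_force: [1.8, 0.3, 3.0]
finger_gap: -0.0003
grasp_force: 1.4
```

Call:
{"method": "send_rows", "body": {"hand": [0, 0, 0, 0, 0, 0, 0, 0, 0, 0, 0, 0], "offset": [[0, 0, 0.02], [-0.005, 0, 0.04], [-0.01, 0, 0.06], [-0.02, 0, 0.08], [-0.02, 0, 0.085], [-0.02, 0, 0.09], [-0.02, 0, 0.095], [-0.02, 0, 0.1], [-0.02, 0, 0.1], [-0.02, 0, 0.1], [-0.02, 0, 0.1], [-0.02, 0, 0.1]], "yaw": [0, 0, 0, 0, 0, 0, 0, 0, 0, 0, 0, 0]}}

```text
clock: 8.85
tcp_pos: [0.4499, 0.0524, 0.0339]
orientation: [[-0.105, 0.994, 0.0], [0.994, 0.105, 0.002], [0.002, 0.001, -1.0]]
ft_force: [-28.3, -1.9, 102.6]
finger_gap: 0.0001
grasp_force: 51.3
```

Call:
{"method": "send_rows", "body": {"hand": [0, 0, 0, 0, 0, 0], "offset": [[0, 0, -0.05], [0, 0, -0.25], [0, 0, -0.5], [0, 0, -0.75], [0, 0, -1], [0, 0, -1]], "yaw": [0, 0, 0, 0, 0, 0]}}

```text
clock: 9.45
tcp_pos: [0.4518, 0.0525, 0.2366]
orientation: [[-0.106, 0.994, 0.008], [0.994, 0.106, 0.003], [0.002, 0.008, -1.0]]
ft_force: [1.5, 0.8, -1.3]
finger_gap: -0.0007
grasp_force: 0.0
```

Call:
{"method": "send_rows", "body": {"hand": [0, 0, 0, 0, 0, 0, 0], "offset": [[-0.5, 0, -0.9], [-0.5, 0, -0.9], [-0.5, 0, -0.9], [-0.5, 0, -0.9], [-0.5, 0, -0.9], [-0.5, 0, -0.9], [-0.5, 0, -0.9]], "yaw": [0, 0, 0, 0, 0, 0, 0]}}

```text
clock: 10.15
tcp_pos: [0.4598, -0.0465, 0.4099]
orientation: [[-0.107, 0.994, -0.002], [0.994, 0.107, -0.0], [0.0, -0.002, -1.0]]
ft_force: [1.1, 1.4, -0.3]
finger_gap: -0.0002
grasp_force: 0.0
```

```bash
python3 look.py 3 tab_channel latch_grip latch_tongue pocket_1 post_1; python3 -c "
import cv2
i=cv2.imread('pics/w3.png')[20:300,200:480];cv2.imwrite('pics/w3c.png',cv2.resize(i,None,fx=2.1,fy=2.1))"
```

```text
10.15 [ 0.4598 -0.0465  0.4099] [[-0.1067  0.9943 -0.0019]
 [ 0.9943  0.1067 -0.0002]
 [ 0.     -0.0019 -1.    ]] [-0.5503 -0.0251  0.5769  1.7473  0.0141  1.4173  0.1312] [ 1.0687  1.3946 -0.3441] -0.0001522240826414021
[0.4519 0.035  0.5537] [[ 0.9943  0.1019  0.0317]
 [ 0.1067 -0.9423 -0.3173]
 [-0.0025  0.3189 -0.9478]]
latch_tongue 0.72 [ 62.9 323.9] [0.446  0.0602 0.0368]
pocket_1 0.8 [130.7 299.4] [ 0.4216 -0.0327  0.0633]
pocket_1 0.73 [191.2 300.8] [ 0.4324 -0.1105  0.0973]
pocket_1 0.7 [167.3 302.5] [ 0.4313 -0.0794  0.0851]
post_1 0.84 [192.3 302.6] [ 0.4352 -0.1115  0.0986]
post_1 0.69 [133.3 298.6] [ 0.421  -0.0364  0.0645]
post_1 0.66 [172.4 301.8] [ 0.4312 -0.0862  0.0877]
```

View pics/w3c.png

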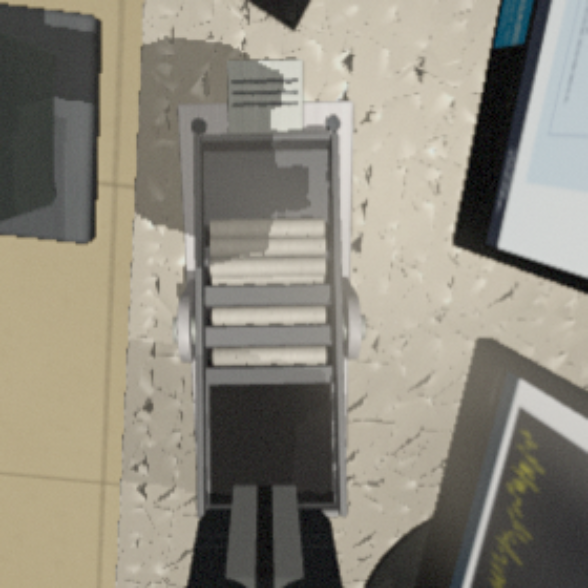

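```bash
python3 - <<'E'
from h import *
im,d=capture('wrist')
cv2.imwrite('pics/w4c.png',cv2.resize(im[70:210,285:375],None,fx=6,fy=4.2,interpolation=cv2.INTER_CUBIC))
i=camera_info('wrist');K=np.array(i['mtx']);D=np.array(i['distortion']);R=np.array(i['attitude']);o=np.array(i['origin'])
piv=np.array([.4654,-.0914,.078]);u=np.array([-.106,.9944,0]);
for r in range(78,208,2):
    W=np.array([world('wrist',(r,c),d) for c in (315,325,335)]);w=np.median(W,0)-piv
    U=w@u;Z=w[2];a=.4 # tilt: far end down at .4
    y=U*np.cos(a)-Z*np.sin(a);z=U*np.sin(a)+Z*np.cos(a)-.012
    print(r,round(y*1000),round(z*1000),end=' | ')
E
```

```text
78 139 1 | 80 136 0 | 82 133 0 | 84 122 19 | 86 120 18 | 88 120 12 | 90 120 4 | 92 118 2 | 94 115 2 | 96 112 2 | 98 109 2 | 100 107 2 | 102 104 2 | 104 101 2 | 106 98 2 | 108 95 2 | 110 92 2 | 112 89 2 | 114 87 2 | 116 84 2 | 118 81 2 | 120 78 2 | 122 75 2 | 124 71 7 | 126 67 12 | 128 64 12 | 130 61 11 | 132 58 11 | 134 55 14 | 136 52 14 | 138 49 14 | 140 47 12 | 142 44 12 | 144 41 13 | 146 38 14 | 148 36 13 | 150 33 11 | 152 33 1 | 154 30 0 | 156 27 1 | 158 24 2 | 160 21 2 | 162 18 2 | 164 16 1 | 166 13 1 | 168 10 1 | 170 7 1 | 172 5 0 | 174 2 0 | 176 -1 2 | 178 -4 2 | 180 -7 2 | 182 -9 2 | 184 -12 1 | 186 -15 1 | 188 -18 1 | 190 -20 1 | 192 -23 -1 | 194 -26 -1 | 196 -29 2 | 198 -32 2 | 200 -34 2 | 202 -37 2 | 204 -40 3 | 206 -43 3 |
```

View pics/w4c.png

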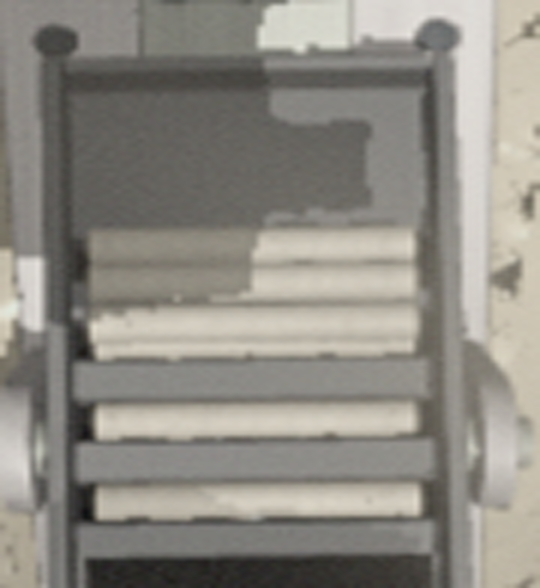

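Call:
{"method": "send_rows", "body": {"hand": [0, 0, 0, 0, 0, 0, 0, 0], "offset": [[-0.885, 0, 0.5], [-0.885, 0, 0.5], [-0.885, 0, 0.7], [-0.885, 0, 0.95], [-0.885, 0, 0.95], [-0.885, 0, 0.95], [-0.885, 0, 0.95], [-0.885, 0, 0.95]], "yaw": [0, 0, 0, 0, 0, 0, 0, 0]}}

```text
clock: 11.3
tcp_pos: [0.4792, -0.223, 0.2219]
orientation: [[-0.106, 0.994, -0.0], [0.994, 0.106, -0.0], [-0.0, -0.0, -1.0]]
ft_force: [1.0, 1.3, 0.3]
finger_gap: 0.0
grasp_force: 0.0
```

Call:
{"method": "send_rows", "body": {"hand": [0, 0, 0, 0], "offset": [[0, 0, 0.1], [0, 0, 0.2], [0, 0, 0.25], [0, 0, 0.25]], "yaw": [0, 0, 0, 0]}}

```text
clock: 11.7
tcp_pos: [0.4792, -0.2225, 0.1715]
orientation: [[-0.107, 0.994, -0.0], [0.994, 0.107, 0.0], [0.0, -0.0, -1.0]]
ft_force: [-0.5, -0.7, 1.1]
finger_gap: 0.0002
grasp_force: 0.0
```

Call:
{"method": "send_rows", "body": {"hand": [0, 0, 0, 0, 0, 0, 0, 0, 0, 0, 0, 0], "offset": [[0, 0, 0.04], [-0.018, 0, 0.08], [-0.035, 0, 0.12], [-0.044, 0, 0.147], [-0.054, 0, 0.173], [-0.063, 0, 0.2], [-0.07, 0, 0.227], [-0.077, 0, 0.253], [-0.083, 0, 0.28], [-0.087, 0, 0.307], [-0.092, 0, 0.333], [-0.096, 0, 0.36]], "yaw": [0, 0, 0, 0, 0, 0, 0, 0, 0, 0, 0, 0]}}

```text
clock: 12.9
tcp_pos: [0.4809, -0.2424, 0.0989]
orientation: [[-0.106, 0.994, -0.0], [0.994, 0.106, -0.0], [-0.0, -0.0, -1.0]]
ft_force: [0.6, 0.2, 2.8]
finger_gap: 0.0
grasp_force: 1.5
```

Call:
{"method": "send_rows", "body": {"hand": [0, 0, 0, 0, 0, 0, 0, 0, 0, 0, 0, 0], "offset": [[0, 0, 0.02], [0, 0, 0.04], [-0.005, 0, 0.06], [-0.005, 0, 0.08], [-0.005, 0, 0.1], [-0.005, 0, 0.12], [-0.003, 0, 0.14], [-0.003, 0, 0.16], [0, 0, 0.18], [0, 0, 0.2], [0.003, 0, 0.22], [0.007, 0, 0.24]], "yaw": [0, 0, 0, 0, 0, 0, 0, 0, 0, 0, 0, 0]}}

```text
clock: 14.1
tcp_pos: [0.4808, -0.2409, 0.051]
orientation: [[-0.106, 0.994, -0.0], [0.994, 0.106, -0.0], [-0.0, -0.0, -1.0]]
ft_force: [-1.3, 0.6, 2.9]
finger_gap: 0.0001
grasp_force: 1.8
```

```bash
python3 look.py 5 pocket_1 post_1
```

```text
14.1 [ 0.4808 -0.2409  0.051 ] [[-0.106   0.9944 -0.    ]
 [ 0.9944  0.106  -0.0002]
 [-0.0002 -0.     -1.    ]] [-0.049   0.5836  0.5787  1.9764 -0.4756  0.7179  0.9263] [-1.3164  0.6389  2.8718] 0.00012611737329316943
[ 0.4727 -0.1594  0.1944] [[ 0.9944  0.1003  0.0332]
 [ 0.1057 -0.9425 -0.3172]
 [-0.0005  0.3189 -0.9478]]
```

View pics/w5.png

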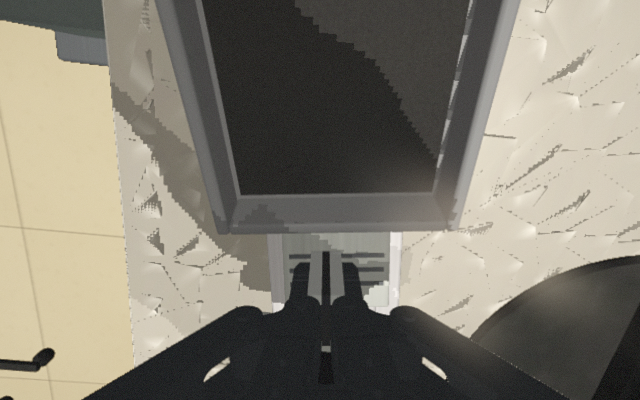

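Call:
{"method": "send_rows", "body": {"hand": [0, 0, 0, 0, 0, 0, 0, 0], "offset": [[0, 0, 0.02], [0.005, 0, 0.04], [0.01, 0, 0.06], [0.015, 0, 0.075], [0.02, 0, 0.08], [0.02, 0, 0.083], [0.02, 0, 0.083], [0.02, 0, 0.083]], "yaw": [0, 0, 0, 0, 0, 0, 0, 0]}}

```text
clock: 15.05
tcp_pos: [0.4803, -0.237, 0.035]
orientation: [[-0.106, 0.994, 0.0], [0.994, 0.106, -0.0], [-0.0, 0.0, -1.0]]
ft_force: [-1.9, -0.6, 8.2]
finger_gap: 0.0001
grasp_force: 4.3
```

```bash
python3 look.py 6; python3 - <<'E'
from h import *
im,d=capture('top');cv2.imwrite('pics/t6.png',cv2.resize(im[150:240,255:390],None,fx=5,fy=5,interpolation=cv2.INTER_CUBIC))
E
```

```text
15.05 [ 0.4803 -0.237   0.035 ] [[-0.1058  0.9944  0.0001]
 [ 0.9944  0.1058 -0.    ]
 [-0.0001  0.0001 -1.    ]] [-0.04    0.6064  0.5585  1.9857 -0.4968  0.6863  0.9375] [-1.898  -0.5744  8.2049] 0.0001159773823772427
[ 0.4723 -0.1556  0.1789] [[ 0.9944  0.1     0.0336]
 [ 0.1054 -0.9425 -0.3171]
 [-0.      0.3188 -0.9478]]
```

View pics/t6.png

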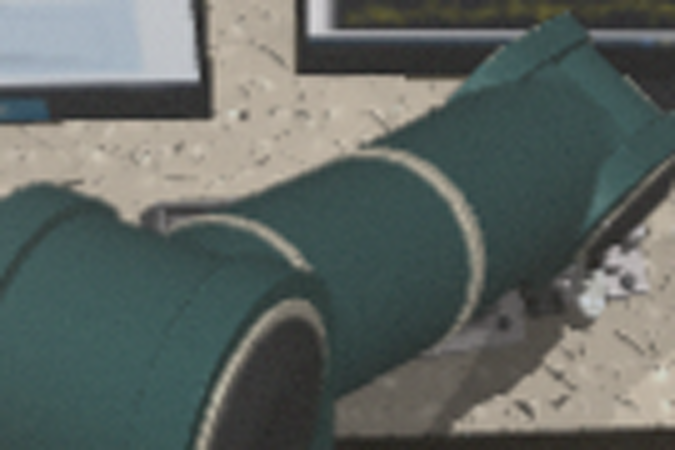

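Call:
{"method": "send_rows", "body": {"hand": [0, 0, 0, 0, 0, 0], "offset": [[0, 0, -0.1], [0, 0, -0.35], [0, 0, -0.6], [0, 0, -0.85], [0, 0, -1], [0, 0, -1]], "yaw": [0, 0, 0, 0, 0, 0]}}

```text
clock: 15.75
tcp_pos: [0.4818, -0.2375, 0.2386]
orientation: [[-0.106, 0.994, 0.006], [0.994, 0.106, -0.001], [-0.002, 0.006, -1.0]]
ft_force: [0.1, 0.1, -0.1]
finger_gap: 0.0004
grasp_force: 0.0
```

Call:
{"method": "send_rows", "body": {"hand": [0, 0, 0, 0, 0, 0, 0], "offset": [[0.93, 0, -0.9], [0.93, 0, -0.9], [0.93, 0, -0.9], [0.93, 0, -0.9], [0.93, 0, -0.9], [0.93, 0, -0.9], [0.93, 0, -0.9]], "yaw": [0, 0, 0, 0, 0, 0, 0]}}

```text
clock: 16.45
tcp_pos: [0.4608, -0.0508, 0.4149]
orientation: [[-0.109, 0.994, 0.001], [0.994, 0.109, 0.0], [0.0, 0.001, -1.0]]
ft_force: [-0.7, -0.4, 0.0]
finger_gap: 0.0001
grasp_force: 0.0
```

```bash
cat > prof.py <<'E'
from h import *
import sys
a=float(sys.argv[2])  # board joint minus .4: far end down positive
s=observe();print(s['clock'],np.round(s['tcp_pos'],4))
im,d=capture('wrist')
cv2.imwrite(f'pics/p{sys.argv[1]}.png',cv2.resize(im[40:290,275:385],None,fx=3.5,fy=2.35,interpolation=cv2.INTER_CUBIC))
piv=np.array([.4654,-.0914,.078]);u=np.array([-.106,.9944,0])
i=camera_info('wrist');K=np.array(i['mtx']);D=np.array(i['distortion']);R=np.array(i['attitude']);o=np.array(i['origin'])
yd=np.array([*(u[:2]*np.cos(a)),-np.sin(a)]);zd=np.array([*(u[:2]*np.sin(a)),np.cos(a)]);xd=np.array([.9944,.106,0])
pts=lambda y,x:piv+zd*.012+yd*y+xd*x
for y in range(-116,119,4):
    out=[]
    for x in (-.025,0,.025):
        w=pts(y/1000,x);px=cv2.projectPoints(w[None],cv2.Rodrigues(R.T)[0],-R.T@o,K,D)[0][0,0]
        if 0<=px[1]<399: 
            g=world('wrist',(px[1],px[0]),d)-piv; out.append((round(1000*g@yd),round(1000*(g@zd)-12),im[int(px[1]),int(px[0])].mean().astype(int)))
    print(y,*out,sep=' ')
E
python3 prof.py 7 -0.4
```

```text
16.45 [ 0.4608 -0.0508  0.4149]
-116 (-102, 13, np.int64(162)) (-105, 10, np.int64(161)) (-105, 11, np.int64(174))
-112 (-98, 13, np.int64(180)) (-98, 13, np.int64(181)) (-99, 12, np.int64(194))
-108 (-95, 12, np.int64(176)) (-95, 12, np.int64(180)) (-96, 12, np.int64(206))
-104 (-94, 10, np.int64(167)) (-94, 10, np.int64(171)) (-94, 10, np.int64(195))
-100 (-93, 7, np.int64(126)) (-93, 7, np.int64(134)) (-93, 7, np.int64(158))
-96 (-93, 2, np.int64(45)) (-93, 3, np.int64(52)) (-92, 4, np.int64(74))
-92 (-91, 1, np.int64(39)) (-91, 1, np.int64(34)) (-91, 1, np.int64(47))
-88 (-87, 1, np.int64(43)) (-87, 1, np.int64(40)) (-87, 1, np.int64(44))
-84 (-82, 2, np.int64(39)) (-83, 2, np.int64(40)) (-83, 1, np.int64(48))
-80 (-78, 2, np.int64(42)) (-79, 1, np.int64(41)) (-79, 1, np.int64(54))
-76 (-75, 1, np.int64(42)) (-75, 1, np.int64(41)) (-76, 0, np.int64(55))
-72 (-71, 1, np.int64(36)) (-71, 1, np.int64(43)) (-72, 0, np.int64(50))
-68 (-67, 1, np.int64(35)) (-67, 1, np.int64(37)) (-67, 1, np.int64(51))
-64 (-63, 1, np.int64(43)) (-63, 1, np.int64(41)) (-63, 1, np.int64(51))
-60 (-58, 2
[... 2579 characters left out ...]
(81)) (80, 0, np.int64(86)) (80, 0, np.int64(100))
84 (85, 1, np.int64(82)) (84, 0, np.int64(93)) (84, 0, np.int64(97))
88 (88, 1, np.int64(84)) (88, 1, np.int64(89)) (88, 1, np.int64(95))
92 (92, 0, np.int64(82)) (92, 0, np.int64(91)) (92, 1, np.int64(98))
96 (96, 1, np.int64(85)) (96, 1, np.int64(88)) (96, 1, np.int64(95))
100 (100, 1, np.int64(82)) (101, 1, np.int64(93)) (100, 1, np.int64(95))
104 (104, 1, np.int64(84)) (105, 1, np.int64(91)) (104, 1, np.int64(91))
108 (108, 0, np.int64(77)) (108, 0, np.int64(81)) (108, 0, np.int64(121))
112 (121, 18, np.int64(85)) (120, 17, np.int64(87)) (121, 18, np.int64(126))
116 (123, 15, np.int64(81)) (124, 16, np.int64(91)) (124, 16, np.int64(117))
```

View pics/p7.png

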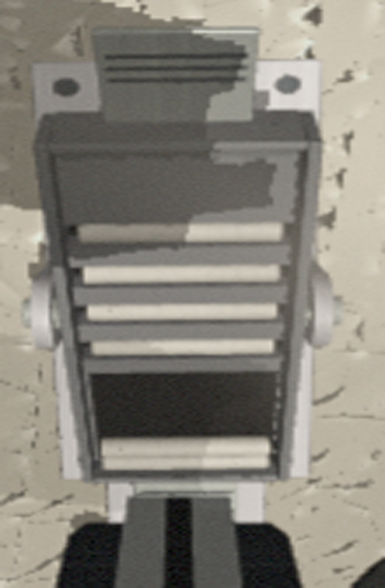

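```bash
python3 - <<'E'
import numpy as np
np.set_printoptions(precision=3,suppress=True)
P=np.load('P.npy')
for rc in [(130,425),(60,440),(180,432),(200,430),(250,415),(320,400),(290,395),(240,440)]: print(rc,P[rc])
X=P[:,380:].reshape(-1,3);m=(X[:,2]>.05)&(X[:,2]<.5)&(X[:,0]<.75)
X=X[m]
for y in np.arange(-.5,.3,.08):
    w=X[(X[:,1]>y)&(X[:,1]<y+.08)]
    if len(w): print(round(y,2),np.percentile(w[:,0],1),w[:,2].min())
E
```

```text
(130, 425) [ 0.581 -0.015  0.103]
(60, 440) [0.582 0.072 0.103]
(180, 432) [ 0.609 -0.085  0.088]
(200, 430) [ 0.61  -0.113  0.096]
(250, 415) [ 0.605 -0.196  0.091]
(320, 400) [ 0.474 -0.036  0.477]
(290, 395) [ 0.611 -0.319  0.011]
(240, 440) [ 0.617 -0.152  0.145]
-0.34 0.5985234626295505 0.07943194747847121
-0.26 0.6022698305284185 0.07854957521659184
-0.18 0.606790256831985 0.07921873765759191
-0.1 0.46525586863617013 0.07917231040773842
-0.02 0.5792146469571023 0.08259058925186946
0.06 0.5791480744618814 0.08237480906146599
0.14 0.5791245414016832 0.08359347169735531
```

Call:
{"method": "send_rows", "body": {"hand": [0, 0, 0, 0], "offset": [[-0.6, 0, 0.3], [-0.6, 0, 0.3], [-0.6, 0, 0.3], [-0.6, 0, 0.3]], "yaw": [0, 0, 0, 0]}}

```text
clock: 16.9
tcp_pos: [0.4712, -0.1764, 0.3515]
orientation: [[-0.098, 0.995, -0.005], [0.995, 0.098, -0.002], [-0.001, -0.005, -1.0]]
ft_force: [-0.3, 0.6, -0.2]
finger_gap: -0.0
grasp_force: 0.0
```

Call:
{"method": "send_rows", "body": {"hand": [0.4, 0.4, 0.4, 0.4, 0.4, 0.4, 0.4, 0.4, 0.4, 0.4, 0.4, 0.4], "offset": [[-0.3, 0, 0.3], [-0.605, 0, 0.6], [-0.605, 0, 0.6], [-0.605, 0, 0.6], [-0.605, 0, 0.6], [-0.605, 0, 0.6], [-0.605, 0, 0.6], [-0.605, 0, 0.6], [-0.605, 0, 0.6], [-0.605, 0, 0.6], [-0.605, 0, 0.6], [-0.605, 0, 0.6]], "yaw": [-0.75, -0.75, -0.75, -0.75, -0.75, -0.75, -0.75, -0.75, -0.75, -0.75, -0.75, -0.75]}}

```text
clock: 18.1
tcp_pos: [0.4851, -0.2923, 0.2337]
orientation: [[-0.994, -0.108, -0.002], [-0.108, 0.994, 0.0], [0.002, 0.001, -1.0]]
ft_force: [-0.8, 0.1, 0.3]
finger_gap: 0.0344
grasp_force: 0.0
```

```bash
python3 look.py 8 latch_grip latch_tongue tab_channel
```

```text
18.1 [ 0.4851 -0.2923  0.2337] [[-0.9942 -0.1079 -0.0017]
 [-0.1079  0.9942  0.0003]
 [ 0.0017  0.0005 -1.    ]] [ 0.0691  0.3423  0.5224  1.7735 -0.1905  1.0779  2.3363] [-0.8233  0.0863  0.2945] 0.0343604699241202
[ 0.4046 -0.301   0.3778] [[-0.1048  0.9432  0.3152]
 [ 0.9945  0.0994  0.0333]
 [ 0.0001  0.3169 -0.9485]]
latch_grip 0.89 [186.7 331.9] [ 0.4893 -0.2864  0.0879]
latch_tongue 0.58 [126.4 336.1] [ 0.4423 -0.2866  0.0456]
tab_channel 0.74 [178.2 378.8] [ 0.4908 -0.2371  0.0373]
tab_channel 0.65 [187.8 330.4] [ 0.4908 -0.2874  0.0884]
```

View pics/w8.png

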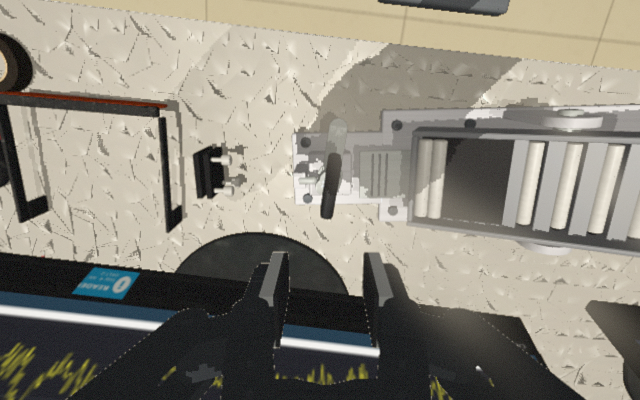

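Call:
{"method": "send_rows", "body": {"hand": [0.4, 0.4, 0.4, 0.4, 0.4, 0.4, 0.4], "offset": [[-0.01, 0.015, 0.2], [-0.01, 0.015, 0.4], [-0.01, 0.015, 0.55], [-0.01, 0.015, 0.68], [-0.01, 0.015, 0.78], [-0.01, 0.015, 0.85], [-0.01, 0.015, 0.85]], "yaw": [0, 0, 0, 0, 0, 0, 0]}}

```text
clock: 19.0
tcp_pos: [0.4871, -0.2881, 0.0632]
orientation: [[-0.995, -0.104, -0.003], [-0.104, 0.995, 0.001], [0.002, 0.001, -1.0]]
ft_force: [-1.1, 0.8, -0.3]
finger_gap: 0.0338
grasp_force: 0.0
```

Call:
{"method": "send_rows", "body": {"hand": [0.2, 0.2, 0.2, 0.2, 0.2, 0.2], "newtons": 20, "offset": [[0, 0, 0], [0, 0, 0], [0, 0, 0], [0, 0, 0], [0, 0, 0], [0, 0, 0]], "yaw": [0, 0, 0, 0, 0, 0]}}

```text
clock: 19.6
tcp_pos: [0.4883, -0.2883, 0.0651]
orientation: [[-0.994, -0.106, 0.001], [-0.106, 0.994, -0.0], [-0.001, -0.0, -1.0]]
ft_force: [0.0, 4.7, 3.4]
finger_gap: 0.017
grasp_force: 2.2
```

Call:
{"method": "send_rows", "body": {"hand": [0.2, 0.2, 0.2, 0.2, 0.2, 0.2, 0.2, 0.2, 0.2, 0.2], "offset": [[0, 0.01, 0], [0, 0.01, 0], [0, 0.01, 0], [0, 0.01, 0], [0, 0.01, 0], [0, 0.01, 0], [0, 0.01, 0], [0, 0.01, 0], [0, 0.01, 0], [0, 0.01, 0]], "yaw": [0, 0.05, 0.1, 0.15, 0.2, 0.25, 0.3, 0.35, 0.4, 0.4]}}

```text
clock: 20.6
tcp_pos: [0.4882, -0.2857, 0.0647]
orientation: [[-0.742, 0.67, 0.0], [0.67, 0.742, 0.0], [0.0, 0.0, -1.0]]
ft_force: [1.7, 4.9, 2.1]
finger_gap: 0.0174
grasp_force: 2.3
```

Call:
{"method": "send_rows", "body": {"hand": [0.2, 0.2, 0.2, 0.2, 0.2, 0.2], "offset": [[0, 0, 0], [0, 0, 0], [0, 0, 0], [0, 0, 0], [0, 0, 0], [0, 0, 0]], "yaw": [0.05, 0.1, 0.15, 0.2, 0.24, 0.24]}}

```text
clock: 21.2
tcp_pos: [0.4887, -0.2863, 0.0649]
orientation: [[-0.329, 0.944, 0.001], [0.944, 0.329, -0.001], [-0.001, 0.001, -1.0]]
ft_force: [7.5, 2.7, -0.7]
finger_gap: 0.017
grasp_force: 3.9
```

Call:
{"method": "send_rows", "body": {"hand": [0.4, 0.4, 0.4, 0.4], "offset": [[0, 0, 0], [0, 0, 0], [0, 0, 0], [0, 0, 0]], "yaw": [0, 0, 0, 0]}}

```text
clock: 21.6
tcp_pos: [0.4875, -0.2866, 0.0648]
orientation: [[-0.33, 0.944, -0.0], [0.944, 0.33, -0.0], [-0.0, -0.0, -1.0]]
ft_force: [-0.3, 0.1, -0.2]
finger_gap: 0.0338
grasp_force: 0.0
```

Call:
{"method": "send_rows", "body": {"hand": [0.4, 0.4, 0.4, 0.4, 0.4, 0.4, 0.4], "offset": [[0, 0, -0.15], [0, 0, -0.3], [0, 0, -0.5], [0, 0, -0.7], [0, 0, -0.9], [0, 0, -0.9], [0, 0, -0.9]], "yaw": [0, 0, 0, 0, 0, 0, 0]}}

```text
clock: 22.3
tcp_pos: [0.4879, -0.2864, 0.2453]
orientation: [[-0.331, 0.944, 0.001], [0.944, 0.331, -0.0], [-0.001, 0.001, -1.0]]
ft_force: [-0.2, 0.3, -0.3]
finger_gap: 0.0341
grasp_force: 0.0
```

```bash
python3 look.py 9 latch_grip latch_tongue tab_channel pocket_1
```

```text
22.3 [ 0.4879 -0.2864  0.2453] [[-0.3307  0.9437  0.0014]
 [ 0.9437  0.3307 -0.0001]
 [-0.0005  0.0013 -1.    ]] [-0.2547  0.433   0.9568  1.7731 -0.3885  1.1373  1.1627] [-0.2128  0.3381 -0.2663] 0.034103964161196994
[ 0.4611 -0.209   0.3883] [[ 0.9439  0.3131  0.105 ]
 [ 0.3302 -0.8948 -0.3006]
 [-0.0002  0.3184 -0.948 ]]
latch_grip 0.57 [177.2 332. ] [ 0.4928 -0.2829  0.0861]
latch_tongue 0.72 [117.6 335.9] [ 0.4805 -0.2358  0.0435]
tab_channel 0.74 [121.1 336.1] [ 0.4819 -0.2389  0.0433]
```

View pics/w9.png

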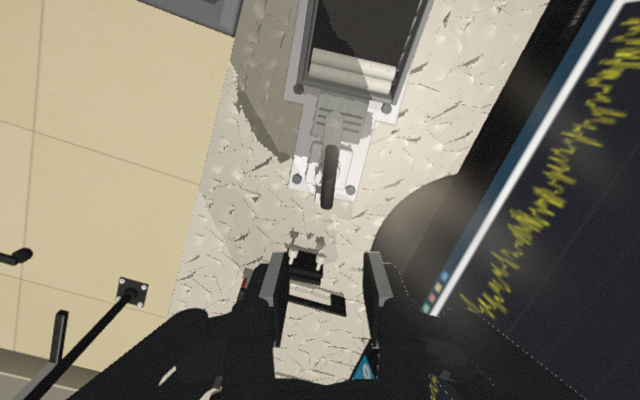

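```bash
python3 -c "
from workcell import *
print(job_done())"
```

```text
the job is handed in; nothing more can be done
None
```

The job is handed in at about 22 s on the robot's clock, well inside the 67 s limit. The last check before latching showed a post in all four pockets and the two spares in the channel, and the last picture shows the latch tongue over the channel tab, in its locked position. The judge returned no verdict. Pressing the far tab onto its stop peaked at about 103 N, under the 120 N wrist limit.

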